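# Put the microscope objectives away in their caddy

### The arm

A 6-joint arm with a two-finger parallel gripper is mounted at the origin on the work surface. World frame = base frame: x ahead of the robot, y to its left, z up, the work surface at z = 0. Lengths are in m, angles in rad, forces in N, time in s.
With the tool pointing down it reaches from about 0.35 to 0.95 m from the base axis. Payload 17.4 kg.
Tool frame: the origin (TCP) lies at the very end of the fingers, on their centre line; the grasp point (between the pads) lies arm.grasp_offset behind it (arm.grasp_offset is the distance from the TCP to the grasp point, in m); z points along the fingers, y is the line along which they close (so a half turn about z gives the same grasp; the last joint's range is limited). The gripper opens to 93 mm and grips with 3 to 60 N. Pads are 15 mm wide; open, the fingers measure 128 mm over their backs; the gripper's body (75 mm by 188 mm) begins 65 mm behind the grasp point.
Start: joints at [-1.302, 0.116, 1.442, -0, 1.584, -0.038], TCP at [0.204, -0.643, 0.219] pointing down, gripper open.
Joint ranges: [-2.83, 2.83], [-0.83, 2.19], [0.07, 2.5], [-1.14, 4.28], [0.01, 3], [-2.97, 2.97]. Speed limits (rad/s): [1.89, 1.89, 2.22, 3.14, 3.14, 3.14].

### API

Orientations are given as a unit quaternion [w, x, y, z].
In Python, from station import arm gives the robot as it stands.
- The arm moves only by the tool apply_moves, never from a script. Its argument "increments" is a list of rows, each an object with "dp": the shift along the tool's x, y, z in units of 0.025 m (1.0 is 0.025 m), a list of three; "twist": the turn, a rotation vector about the tool's x, y, z in units of 0.12 rad (1.0 is 0.12 rad), a list of three; "gripper": the finger opening in mm, from 0 to 93. In form: [{"dp": [dx, dy, dz], "twist": [rx, ry, rz], "gripper": gripper}, ...]. A call has exactly 10 rows; each row shifts and turns the commanded pose from where the row before left it, along the tool's axes as they then stand; what a row does not reach is not made up. A row lasts 1/12 s, in which the tool goes at most 41.7 mm and 7.16 degrees, less where a joint would pass 70% of its speed; a pose out of reach is approached as far as the arm can. A call with a number of a shift or a turn outside -1 to 1 is refused whole. A call with a gripper value outside its range is refused whole. The fingers move at their own pace and stop on an object; "newtons" is the grip in N (left out, the last holds). Time passes only in rows, so rows that do not move let the fingers close, or fill a call up. It gives the time, the measured TCP pose, the force, the opening and the grip force at its end, in the units of the state.
- arm.read_state(): the state, without advancing time (a new reading comes with each control period).
- arm.grab_frame(name): name is "scene" or "top" or "wrist"; returns a dict with "pixels" (480x640x3 uint8, blue, green, red), "z_map" (480x640 float32, m along the optical axis (not along the pixel's ray), 0 where there is no reading), "K" (3x3 intrinsics, pixels), "R" (3x3) and "t" (3): a world point X has camera coordinates R X + t; the wrist camera has in their place "hand_eye" (4x4, takes a point from camera to tool coordinates, whose origin is the TCP and whose axes are the flange's). Camera axes: x right, y down, z forward; pixel columns grow to the right and rows downward; lengths in m; the calibration is good to about 2 mm. A picture is of the moment at which its call begins: read the wrist's pose just before it.
- arm.sign_off(): hands the job in; it is judged then, once.
The state is a dict: "time": time; "q": joint angles; "qd": joint speeds; "tau": joint torques, N m; "position": TCP position; "eef_rot": TCP orientation; "ft_force": force on the tool from outside, world axes, zero at the start; "moment": the same for the moment, N m; "grip_width": opening from 0.0 (shut) to 1.0 (fully open); "gripper_force": force on a finger pad.
Only numpy, scipy, OpenCV 4.12 (cv2) and the standard library are available. Lean on these libraries where they do the work, as an engineer would, in place of code of your own. Each camera call takes 0.05 s, during which the arm holds its last target. There are 200 camera calls.

### The job

Put the three microscope objectives (the metal barrels with a stepped nose and a small lens on top) away in the storage caddy, each standing upright, nose up, on the floor of the square cup that suits its width: slimmest in the smallest cup, medium in the middle-sized, widest in the largest. Set them down gently, do not drop them, and leave the eyepiece, the open extension tube and the flat blanking plug standing where they are.

Things in the scene. Friction and masses are not known exactly. Their poses are not given: they have to be found in the camera images.
- slim_objective: Slim tall microscope objective: bare metal barrel 24 mm in diameter and straight from the underside up to 42 mm, then a stepped narrower nose (18 mm, then 12 mm across) with a small glass lens on top, 58 mm tall in all, about 90 g. Origin: centre of the underside, z up along its axis. Starts upright on the table, anywhere among the other things; yaw means nothing.
- medium_objective: Medium microscope objective: bare metal barrel 34 mm in diameter and straight up to 34 mm, then a stepped narrower nose (24 mm, then 16 mm across) with a small glass lens on top, 48 mm tall in all, about 140 g. Origin: centre of the underside, z up along its axis. Starts upright on the table, anywhere among the other things; yaw means nothing.
- wide_objective: Wide short microscope objective: bare metal barrel 46 mm in diameter and straight up to 29 mm, then a stepped narrower nose (34 mm, then 26 mm across) with a glass lens on top, 38 mm tall in all, about 200 g. Origin: centre of the underside, z up along its axis. Starts upright on the table, anywhere among the other things; yaw means nothing.
- small_cup: Smallest of three fixed black square cups in the caddy, in a row along it at 76 mm pitch, in any order: 40 mm square inside, 45 mm outside, 15 mm tall, open on top, floor 3 mm thick. Origin at the centre of its underside, 4 mm above the table (inner floor 7 mm, rim 19 mm above the table). Sides parallel to the caddy's.
- medium_cup: Middle-sized of three fixed black square cups in the caddy, in a row along it at 76 mm pitch, in any order: 50 mm square inside, 55 mm outside, 15 mm tall, open on top, floor 3 mm thick. Origin at the centre of its underside, 4 mm above the table (inner floor 7 mm, rim 19 mm above the table). Sides parallel to the caddy's.
- large_cup: Largest of three fixed black square cups in the caddy, in a row along it at 76 mm pitch, in any order: 62 mm square inside, 67 mm outside, 15 mm tall, open on top, floor 3 mm thick. Origin at the centre of its underside, 4 mm above the table (inner floor 7 mm, rim 19 mm above the table). Sides parallel to the caddy's.
- caddy: Low grey tray, 250 mm long (x), 90 mm wide (y), rim 11 mm high, grip tabs at the ends (262 mm over them). Fixed, length pointing roughly away from the robot, left or right; a grey slide box 34 mm tall lies on the other side. Between them the loose barrels, a petri dish, vial and bottle (up to 56 mm tall) stand mixed, 65 mm or more apart. Origin: centre of underside.
- eyepiece: Eyepiece, does not belong in the caddy: metal, 27 mm in diameter below and wider at the top (40 mm flange from 30 to 42 mm height) with a wide glass lens 32 mm across, no nose. Origin at the centre of its underside.
- extension_tube: Extension tube, does not belong in the caddy: plain metal tube 34 mm in diameter, 46 mm tall, with an open 25 mm bore right through. Origin at the centre of its underside.
- blanking_plug: Blanking plug, does not belong in the caddy: plain solid metal cylinder 44 mm in diameter, 32 mm tall, flat on top with neither nose nor lens. Origin at the centre of its underside.

How it is judged:
At the end, for the whole second after the job is handed in: Each objective stands in its own cup: within 13 mm of the cup's centre, underside less than 7 mm above the cup's underside, within 0.15 rad of upright, released and at rest. Eyepiece, extension tube and blanking plug upright, within 20 mm of where they started (horizontal distance between slim_objective and small_cup below 0.013 m and z of slim_objective in the frame of small_cup between -0.001 and 0.007 m and angle between each of slim_objective, medium_objective, wide_objective's own z axis and vertical below 0.15 rad and linear speed of each of slim_objective, medium_objective, wide_objective below 0.03 m/s and angular speed of each of slim_objective, medium_objective, wide_objective below 0.3 rad/s and contact force between the fingers and slim_objective below 0.1 N and horizontal distance between medium_objective and medium_cup below 0.013 m and z of medium_objective in the frame of medium_cup between -0.001 and 0.007 m and contact force between the fingers and medium_objective below 0.1 N and horizontal distance between wide_objective and large_cup below 0.013 m and z of wide_objective in the frame of large_cup between -0.001 and 0.007 m and contact force between the fingers and wide_objective below 0.1 N and distance of each of eyepiece, extension_tube, blanking_plug from where it was at the start of the episode below 0.02 m and angle between each of eyepiece, extension_tube, blanking_plug's own z axis and vertical below 0.2 rad); the robot touches nothing.
It fails at once if an objective is dropped, thrown or knocked: it moves faster than 0.6 m/s while the fingers do not touch it ((linear speed of slim_objective above 0.6 m/s and contact force between the fingers and slim_objective below 0.05 N) or (linear speed of medium_objective above 0.6 m/s and contact force between the fingers and medium_objective below 0.05 N) or (linear speed of wide_objective above 0.6 m/s and contact force between the fingers and wide_objective below 0.05 N)).
It fails at once if the eyepiece is shifted by more than 20 mm or tipped over (distance of eyepiece from where it was at the start of the episode above 0.02 m or angle between eyepiece's own z axis and vertical above 0.3 rad).
It fails at once if the extension tube is shifted by more than 20 mm or tipped over (distance of extension_tube from where it was at the start of the episode above 0.02 m or angle between extension_tube's own z axis and vertical above 0.3 rad).
It fails at once if the blanking plug is shifted by more than 20 mm or tipped over (distance of blanking_plug from where it was at the start of the episode above 0.02 m or angle between blanking_plug's own z axis and vertical above 0.3 rad).
It also fails if it takes over 80 s, if anything falls off the work surface, if the arm or the gripper's body presses on something with over 40 N, if the wrist force passes 120 N, or if a joint passes its speed limit or range.

## Working session

There is one attempt and no reset: what is moved stays moved. The work goes in short steps, Python scripts to look and compute and a tool call to move; the robot and the scene stay as the last step left them, time stands still between calls to the robot, and variables do not carry over. Pictures are saved under pics/ and viewed, at most 14 in all, crops included, and the job is handed in when it is done.

Besides the shell and the picture viewer there is one more tool, called after "Emit:" by a JSON object that holds its "api" and its "payload". apply_moves: Moves the arm, as the interface text tells. Its arguments: {"type":"object","properties":{"increments":{"type":"array","items":{"type":"object","properties":{"dp":{"type":"array","items":{"type":"number","minimum":-1,"maximum":1}},"twist":{"type":"array","items":{"type":"number","minimum":-1,"maximum":1}},"gripper":{"type":"number"}}}},"newtons":{"type":"number"}},"required":["increments"]}

```bash
ls; mkdir -p pics; python3 - <<'E'
from station import arm
import cv2,numpy as np
print(arm.grasp_offset); s=arm.read_state(); print(s)
for n in ["top","scene"]:
    f=arm.grab_frame(n); cv2.imwrite(f"pics/{n}0.png",f["pixels"]); np.savez(f"{n}0.npz",**f)
    print(n,f["K"].tolist(),np.round(f["R"],4).tolist(),f["t"], (-f["R"].T@f["t"]))
f=arm.grab_frame("wrist"); print(f["K"],f["hand_eye"])
E
```

```text
pics
0.0188
{'time': 0.0, 'q': array([-1.30181884e+00,  1.16478074e-01,  1.44225435e+00,  2.62613187e-05,
        1.58398287e+00, -3.78145095e-02]), 'qd': array([-1.97943650e-03, -1.55691586e-04, -8.74650097e-05,  1.30663776e-03,
       -1.44075042e-03,  3.54173658e-04]), 'tau': array([ 3.31176307e-03, -7.21251225e+01, -6.22601080e+01,  7.81193515e-02,
        2.38959066e-02, -9.80755590e-05]), 'position': array([ 0.20378885, -0.64329626,  0.21791729]), 'eef_rot': array([-5.59089420e-04,  9.88257704e-01,  1.52795270e-01, -5.16918873e-05]), 'ft_force': array([0.03436289, 0.36340223, 0.20862679]), 'moment': array([ 0.01097715,  0.03922671, -0.07569057]), 'gripper_force': 0.0, 'grip_width': 0.9995264458764422}
top [[514.6530559319559, 0.0, 313.2975872813973], [0.0, 514.6530559319559, 243.71263932611933], [0.0, 0.0, 1.0]] [[0.0052, -0.9996, -0.0267], [-0.9933, -0.0021, -0.1158], [0.1157, 0.0271, -0.9929]] [-9.10758455e-04  5.66243647e-01  9.14976648e-01] [ 0.45654311 -0.02455155  0.97405368]
scene [[478.9846107396682, 0.0, 316.45915645522985], [0.0, 478.9846107396682, 234.41413952402863], [0.0, 0.0, 1.0]] [[0.8592, 0.5113, 0.0177], [0.3604, -0.5802, -0.7304], [-0.3632, 0.6339, -0.6828]] [-0.47104947 -0.1839727   1.06208882] [ 0.8567614  -0.53915038  0.59920195]
[[341.79071168   0.         320.91314335]
 [  0.         341.79071168 240.70171796]
 [  0.           0.           1.        ]] [[-1.04659250e-04 -9.57021031e-01 -2.90018508e-01  8.22322344e-02]
 [ 9.99999897e-01  2.79347271e-05 -4.53051641e-04  1.20535954e-03]
 [ 4.41681536e-04 -2.90018526e-01  9.57020930e-01 -1.66756029e-01]
 [ 0.00000000e+00  0.00000000e+00  0.00000000e+00  1.00000000e+00]]
```

View pics/top0.png

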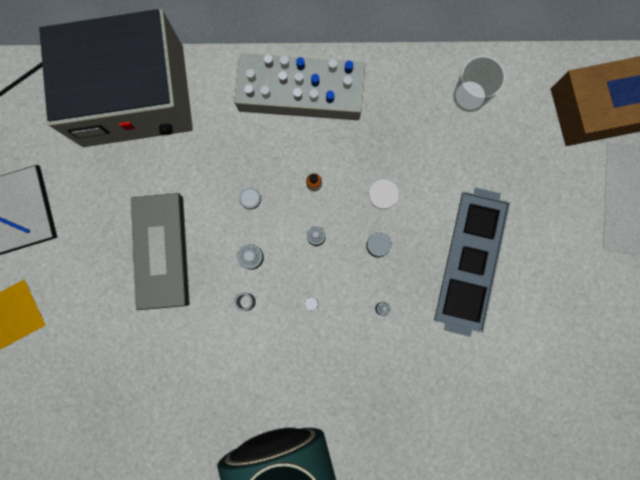

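View pics/scene0.png

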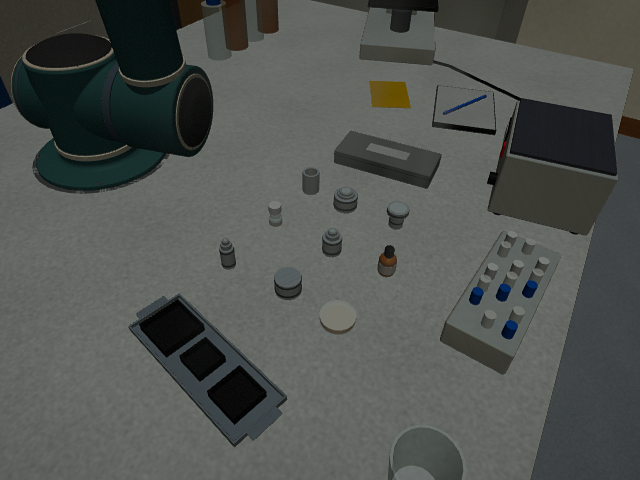

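The top view shows slim at (383,309), medium at (316,235), wide at (250,257), eyepiece at (250,198), tube at (246,301) and plug at (379,244). The cups are large (466,300), small (473,261) and medium (482,221). The scene view shows slim at (228,252), medium at (332,241) and wide at (346,198). Next I'll measure heights and positions from both views.

```bash
cat > h.py <<'E'
import numpy as np,cv2
def cloud(f):
    z=f["z_map"];K=f["K"];v,u=np.indices(z.shape)
    c=np.stack([(u-K[0,2])/K[0,0]*z,(v-K[1,2])/K[1,1]*z,z],-1)
    W=(c-f["t"])@f["R"]; W[z==0]=np.nan; return W
def ray(f,uv,h):
    d=f["R"].T@np.linalg.inv(f["K"])@np.array([*uv,1.]);C=-f["R"].T@f["t"]
    return C+d*(h-C[2])/d[2]
def tri(rs):
    A=0;b=0
    for f,uv in rs:
        d=f["R"].T@np.linalg.inv(f["K"])@np.array([*uv,1.]);d/=np.linalg.norm(d)
        P=np.eye(3)-np.outer(d,d);A=A+P;b=b+P@(-f["R"].T@f["t"])
    return np.linalg.solve(A,b)
E
python3 - <<'E'
from h import *
t=np.load("top0.npz");s=np.load("scene0.npz")
Ct,Cs=cloud(t),cloud(s)
O=dict(slim=(383,309),med=(316,235),wide=(250,257),tube=(246,301),eye=(250,198),plug=(379,244),vial=(311,304),bottle=(314,181),dish=(384,194))
for n,(u,v) in O.items():
    x0=ray(t,(u,v),.04)
    for nm,C in (("top",Ct),("scn",Cs)):
        m=(np.hypot(C[...,0]-x0[0],C[...,1]-x0[1])<.035)&(C[...,2]>.008)
        P=C[m]; 
        if len(P)<5: print(n,nm,len(P));continue
        zm=np.percentile(P[:,2],97); T=P[P[:,2]>zm-.004]
        print(n,nm,len(P),"ztop %.4f"%zm,"topctr",np.round((T.max(0)+T.min(0))[:2]/2,4),"all ctr",np.round((P.max(0)+P.min(0))[:2]/2,4),"ext",np.round(np.ptp(P,axis=0)[:2],3))
# cups: dark masks
for nm,f,C in (("top",t,Ct),("scn",s,Cs)):
    g=f["pixels"].max(2); m=((g<45)).astype(np.uint8)
    cs,_=cv2.findContours(m,0,2)
    for c in cs:
        if cv2.contourArea(c)<300: continue
        mu=cv2.moments(c);uv=(mu["m10"]/mu["m00"],mu["m01"]/mu["m00"]); p=ray(f,uv,.019)
        if not(.2<p[0]<.8 and -.5<p[1]<-.15): continue
        q=np.array([ray(f,x,.019)[:2] for x in c[:,0].astype(float)],np.float32)
        print(nm,np.round(uv,1),np.round(p,4),cv2.minAreaRect(q))
        mm=np.zeros_like(m);cv2.drawContours(mm,[c],-1,1,-1);print("  z pct",np.round(np.nanpercentile(C[mm>0][:,2],[5,50,95]),4))
E
```

```text
slim top 167 ztop 0.0596 topctr [ 0.4496 -0.1256] all ctr [ 0.4487 -0.1253] ext [0.023 0.024]
slim scn 341 ztop 0.0558 topctr [ 0.4471 -0.1255] all ctr [ 0.4493 -0.1272] ext [0.023 0.022]
med top 296 ztop 0.0497 topctr [ 0.5822 -0.0031] all ctr [ 0.5825 -0.0037] ext [0.034 0.033]
med scn 417 ztop 0.0465 topctr [ 0.5812 -0.0036] all ctr [ 0.5812 -0.0042] ext [0.034 0.034]
wide top 514 ztop 0.0400 topctr [0.5447 0.1172] all ctr [0.5438 0.1185] ext [0.045 0.045]
wide scn 452 ztop 0.0373 topctr [0.5439 0.1172] all ctr [0.5427 0.118 ] ext [0.047 0.047]
tube top 223 ztop 0.0483 topctr [0.4607 0.1267] all ctr [0.4607 0.1271] ext [0.033 0.034]
tube scn 369 ztop 0.0451 topctr [0.4586 0.1265] all ctr [0.4589 0.1261] ext [0.034 0.035]
eye top 381 ztop 0.0455 topctr [0.6508 0.1193] all ctr [0.651  0.1193] ext [0.04  0.039]
eye scn 423 ztop 0.0421 topctr [0.6498 0.1195] all ctr [0.6501 0.1194] ext [0.039 0.042]
plug top 479 ztop 0.0352 topctr [ 0.567  -0.1186] all ctr [ 0.5671 -0.1197] ext [0.044 0.045]
plug scn 687 ztop 0.0315 topctr [ 0.5653 -0.1202] all ctr [ 0.5657 -0.1202] ext [0.044 0.044]

[... 949 characters left out ...]
-0.311   0.019 ] ((0.6111522912979126, -0.3110288679599762), (0.05580208823084831, 0.05542554333806038), 76.21045684814453)
  z pct [0.005  0.0083 0.0195]
scn [236.5 393.9] [ 0.6153 -0.3172  0.019 ] ((0.6147627830505371, -0.3160485029220581), (0.058624934405088425, 0.0618971511721611), 76.63502502441406)
  z pct [0.0029 0.0055 0.0172]
scn [202.3 358.4] [ 0.5424 -0.2995  0.019 ] ((0.5420396327972412, -0.29896852374076843), (0.04844066500663757, 0.05404050648212433), 76.50614166259766)
  z pct [0.0031 0.0061 0.0173]
scn [172.5 327.2] [ 0.471  -0.2819  0.019 ] ((0.5435171127319336, -0.298020601272583), (0.08138567954301834, 0.24006754159927368), 77.44871520996094)
  z pct [0.0028 0.0055 0.0169]
```

Emit:
{"api": "apply_moves", "payload": {"increments": [{"dp":[0.5,-0.45,0],"gripper":50},{"dp":[0.8,-0.75,0],"gripper":50},{"dp":[0.9,-0.85,0],"gripper":50},{"dp":[0.9,-0.85,0],"gripper":50},{"dp":[0.9,-0.85,0],"gripper":50},{"dp":[0.9,-0.85,0],"gripper":50},{"dp":[0.9,-0.85,0],"gripper":50},{"dp":[0.9,-0.85,0],"gripper":50},{"dp":[0.9,-0.85,0],"gripper":50},{"dp":[0.9,-0.85,0],"gripper":50}], "newtons": 20}}

```text
invalid input at $.increments[0]: expected keys dp, twist, gripper
```

Emit:
{"api": "apply_moves", "payload": {"increments": [{"dp":[0.9,-0.85,0],"gripper":50},{"dp":[0.9,-0.85,0],"gripper":50},{"dp":[0.9,-0.85,0],"gripper":50},{"dp":[0.9,-0.85,0],"gripper":50},{"dp":[0.9,-0.85,0],"gripper":50},{"dp":[0.9,-0.85,0],"gripper":50},{"dp":[0.5,-0.45,0],"gripper":50},{"dp":[0.3,-0.25,0],"gripper":50},{"dp":[0,0,0],"gripper":50},{"dp":[0,0,0],"gripper":50}]}}

```text
invalid input at $.increments[0]: expected keys dp, twist, gripper
```

```bash
cat >> h.py <<'E'
from scipy.spatial.transform import Rotation as Ro
def wrist(arm,name=None):
    s=arm.read_state();f=dict(arm.grab_frame("wrist"));q=s["eef_rot"]
    T=np.eye(4);T[:3,:3]=Ro.from_quat([q[1],q[2],q[3],q[0]]).as_matrix();T[:3,3]=s["position"]
    M=np.linalg.inv(T@f["hand_eye"]);f["R"]=M[:3,:3];f["t"]=M[:3,3]
    if name: cv2.imwrite(f"pics/{name}.png",f["pixels"]);np.savez(name+".npz",**f)
    return s,f
def go(s,x,y,z,yaw=None):
    q=s["eef_rot"];R=Ro.from_quat([q[1],q[2],q[3],q[0]])
    print("pos",np.round(s["position"],4),"yaw %.3f"%np.arctan2(*R.as_matrix()[[1,0],0]),"axis",np.round(R.as_matrix()[:,2],3),"units to go",np.round(R.inv().apply(np.array([x,y,z])-s["position"])/.025,2))
E
python3 - <<'E'
from h import *
from station import arm
s,f=wrist(arm,"w1"); print(s["time"]); go(s,.449,-.126,.1)
C=cloud(f)
for n,x0 in dict(slim=(.449,-.126),plug=(.567,-.119),med=(.582,-.003)).items():
    m=(np.hypot(C[...,0]-x0[0],C[...,1]-x0[1])<.03)&(C[...,2]>.008);P=C[m]
    if len(P)<5: print(n,"none");continue
    zm=np.percentile(P[:,2],97);T=P[P[:,2]>zm-.004];print(n,zm,np.round((T.max(0)+T.min(0))[:2]/2,4),np.round((P.max(0)+P.min(0))[:2]/2,4))
g=f["pixels"].max(2)
m=(g<45).astype(np.uint8)
for c in cv2.findContours(m,0,2)[0]:
    if cv2.contourArea(c)<300: continue
    q=np.array([ray(f,x,.019)[:2] for x in c[:,0].astype(float)],np.float32);print(cv2.boundingRect(c),cv2.minAreaRect(q))
E
```

```text
0.15
pos [ 0.2038 -0.6434  0.2181] yaw 0.307 axis [-0.     0.001 -1.   ] units to go [ 15.6  -16.76   4.74]
slim none
plug none
med none
(0, 284, 640, 196) ((-0.017504915595054626, -0.7111872434616089), (0.3005826473236084, 0.9061329364776611), 17.666471481323242)
```

View pics/w1.png

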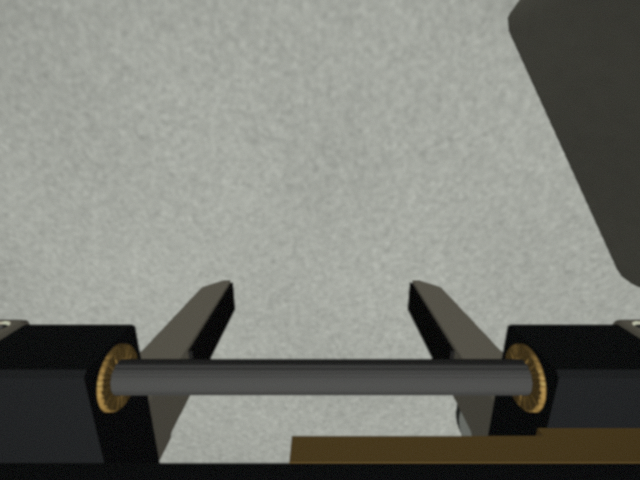

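The moves were refused because every row needs a twist, so the arm hasn't moved. The wrist picture shows only the fingertips at (230,285) and (412,285) above bare table.

Emit:
{"api": "apply_moves", "payload": {"increments": [{"dp":[0.5,-0.45,0],"twist":[0,0,0],"gripper":50},{"dp":[0.8,-0.75,0],"twist":[0,0,0],"gripper":50},{"dp":[0.9,-0.85,0],"twist":[0,0,0],"gripper":50},{"dp":[0.9,-0.85,0],"twist":[0,0,0],"gripper":50},{"dp":[0.9,-0.85,0],"twist":[0,0,0],"gripper":50},{"dp":[0.9,-0.85,0],"twist":[0,0,0],"gripper":50},{"dp":[0.9,-0.85,0],"twist":[0,0,0],"gripper":50},{"dp":[0.9,-0.85,0],"twist":[0,0,0],"gripper":50},{"dp":[0.9,-0.85,0],"twist":[0,0,0],"gripper":50},{"dp":[0.9,-0.85,0],"twist":[0,0,0],"gripper":50}], "newtons": 20}}

```text
time: 1.03
position: [0.3464, -0.3872, 0.2186]
eef_rot: [0.0, 0.988, 0.153, 0.0]
ft_force: [0.6, 0.1, 0.5]
grip_width: 0.539
gripper_force: 0.0
```

```bash
cat > look.py <<'E'
import sys
from h import *
from station import arm
name=sys.argv[1]; tgt=[float(a) for a in sys.argv[2:5]]
s,f=wrist(arm,name); print(s["time"]); go(s,*tgt)
C=cloud(f)
for n,x0 in dict(slim=(.449,-.126),plug=(.567,-.119),med=(.582,-.003),wide=(.544,.118)).items():
    m=(np.hypot(C[...,0]-x0[0],C[...,1]-x0[1])<.03)&(C[...,2]>.008)&(C[...,2]<.07);P=C[m]
    if len(P)<100: print(n,"none");continue
    zm=np.percentile(P[:,2],97);T=P[P[:,2]>zm-.004];print(n,"%.4f"%zm,np.round((T.max(0)+T.min(0))[:2]/2,4),np.round((P.max(0)+P.min(0))[:2]/2,4))
m=(f["pixels"].max(2)<45).astype(np.uint8)
for c in cv2.findContours(m,0,2)[0]:
    if cv2.contourArea(c)<800: continue
    q=np.array([ray(f,x,.019)[:2] for x in c[:,0].astype(float)],np.float32);r=cv2.minAreaRect(q);mm=np.zeros_like(m);cv2.drawContours(mm,[c],-1,1,-1)
    print(cv2.boundingRect(c),np.round(r[0]+r[1],4),"z",np.round(np.nanpercentile(C[mm>0][:,2],[5,50,95]),4))
E
python3 look.py w2 .449 -.126 .1
```

```text
1.0333
pos [ 0.3464 -0.3872  0.2186] yaw 0.307 axis [ 0. -0. -1.] units to go [ 7.07 -8.72  4.74]
slim 0.0596 [ 0.4493 -0.1255] [ 0.4494 -0.1275]
plug none
med none
wide none
(414, 326, 226, 110) [ 0.216  -0.7047  0.1667  0.2751] z [0.3113 0.3264 0.3279]
(0, 294, 640, 186) [ 0.1189 -0.4579  0.2882  0.9074] z [0.3127 0.3275 0.3393]
(212, 284, 219, 81) [ 0.2171 -0.4297  0.1084  0.2739] z [0.2306 0.2683 0.3179]
(206, 17, 90, 101) [ 0.4646 -0.2787  0.0672  0.0643] z [0.0065 0.0079 0.0194]
(256, 0, 58, 31) [ 0.5188 -0.2985  0.0244  0.0526] z [0.0066 0.0086 0.0202]
```

Slim agrees to 2 mm in all three views. Moving above it, then down.

Emit:
{"api": "apply_moves", "payload": {"increments": [{"dp":[0.7,-0.85,0],"twist":[0,0,0],"gripper":50},{"dp":[0.75,-0.95,0],"twist":[0,0,0],"gripper":50},{"dp":[0.8,-1.0,0],"twist":[0,0,0],"gripper":50},{"dp":[0.8,-1.0,0],"twist":[0,0,0],"gripper":50},{"dp":[0.8,-1.0,0],"twist":[0,0,0],"gripper":50},{"dp":[0.8,-1.0,0],"twist":[0,0,0],"gripper":50},{"dp":[0.8,-1.0,0.5],"twist":[0,0,0],"gripper":50},{"dp":[0.8,-1.0,0.8],"twist":[0,0,0],"gripper":50},{"dp":[0.55,-0.6,0.9],"twist":[0,0,0],"gripper":50},{"dp":[0.25,-0.3,0.8],"twist":[0,0,0],"gripper":50}]}}

```text
time: 1.92
position: [0.4489, -0.1258, 0.1426]
eef_rot: [-0.0, 0.988, 0.154, 0.0]
ft_force: [0.1, -0.3, -0.3]
grip_width: 0.537
gripper_force: 0.0
```

Emit:
{"api": "apply_moves", "payload": {"increments": [{"dp":[0,0,0.5],"twist":[0,0,0],"gripper":50},{"dp":[0,0,0.2],"twist":[0,0,0],"gripper":50},{"dp":[0,0,0],"twist":[0,0,0],"gripper":50},{"dp":[0,0,0],"twist":[0,0,0],"gripper":50},{"dp":[0,0,0],"twist":[0,0,0],"gripper":50},{"dp":[0,0,0],"twist":[0,0,0],"gripper":50},{"dp":[0,0,0],"twist":[0,0,0],"gripper":50},{"dp":[0,0,0],"twist":[0,0,0],"gripper":50},{"dp":[0,0,0],"twist":[0,0,0],"gripper":50},{"dp":[0,0,0],"twist":[0,0,0],"gripper":50}]}}

```text
time: 2.75
position: [0.4484, -0.1281, 0.1263]
eef_rot: [0.0, 0.988, 0.153, 0.0]
ft_force: [0.7, 0.9, -0.2]
grip_width: 0.536
gripper_force: 0.0
```

```bash
python3 look.py w3 .449 -.1265 .016 | head -3
```

```text
2.75
pos [ 0.4484 -0.1281  0.1263] yaw 0.307 axis [ 0. -0. -1.] units to go [ 0.04 -0.06  4.41]
slim 0.0595 [ 0.4496 -0.1248] [ 0.4504 -0.1249]
```

Emit:
{"api": "apply_moves", "payload": {"increments": [{"dp":[0.05,-0.08,0.5],"twist":[0,0,0],"gripper":50},{"dp":[0,0,0.7],"twist":[0,0,0],"gripper":50},{"dp":[0,0,0.7],"twist":[0,0,0],"gripper":50},{"dp":[0,0,0.7],"twist":[0,0,0],"gripper":50},{"dp":[0,0,0.7],"twist":[0,0,0],"gripper":50},{"dp":[0,0,0.5],"twist":[0,0,0],"gripper":50},{"dp":[0,0,0.4],"twist":[0,0,0],"gripper":50},{"dp":[0,0,0.2],"twist":[0,0,0],"gripper":50},{"dp":[0,0,0],"twist":[0,0,0],"gripper":50},{"dp":[0,0,0],"twist":[0,0,0],"gripper":40}]}}

```text
time: 3.63
position: [0.4492, -0.1258, 0.0165]
eef_rot: [0.0, 0.988, 0.153, 0.0]
ft_force: [0.4, 0.3, 0.4]
grip_width: 0.501
gripper_force: 0.0
```

Emit:
{"api": "apply_moves", "payload": {"increments": [{"dp":[0,0,0],"twist":[0,0,0],"gripper":32},{"dp":[0,0,0],"twist":[0,0,0],"gripper":28},{"dp":[0,0,0],"twist":[0,0,0],"gripper":26},{"dp":[0,0,0],"twist":[0,0,0],"gripper":24},{"dp":[0,0,0],"twist":[0,0,0],"gripper":22},{"dp":[0,0,0],"twist":[0,0,0],"gripper":20},{"dp":[0,0,0],"twist":[0,0,0],"gripper":18},{"dp":[0,0,0],"twist":[0,0,0],"gripper":15},{"dp":[0,0,0],"twist":[0,0,0],"gripper":15},{"dp":[0,0,0],"twist":[0,0,0],"gripper":15}]}}

```text
time: 4.47
position: [0.4491, -0.1258, 0.0165]
eef_rot: [0.0, 0.988, 0.153, 0.0]
ft_force: [-1.1, 2.3, 5.6]
grip_width: 0.252
gripper_force: 20.0
```

Emit:
{"api": "apply_moves", "payload": {"increments": [{"dp":[0,0,-0.3],"twist":[0,0,0],"gripper":15},{"dp":[0,0,-0.6],"twist":[0,0,0],"gripper":15},{"dp":[0,0,-0.7],"twist":[0,0,0],"gripper":15},{"dp":[0,0.3,-0.7],"twist":[0,0,0],"gripper":15},{"dp":[0.1,0.6,-0.7],"twist":[0,0,0],"gripper":15},{"dp":[0.2,0.8,-0.5],"twist":[0,0,0],"gripper":15},{"dp":[0.2,0.8,-0.3],"twist":[0,0,0],"gripper":15},{"dp":[0.2,0.9,0],"twist":[0,0,0],"gripper":15},{"dp":[0.2,0.9,0],"twist":[0,0,0],"gripper":15},{"dp":[0.2,0.9,0],"twist":[0,0,0],"gripper":15}]}}

```text
time: 5.3
position: [0.5148, -0.2426, 0.1116]
eef_rot: [0.0, 0.988, 0.153, 0.0]
ft_force: [0.1, -0.1, -0.9]
grip_width: 0.255
gripper_force: 20.0
```

Emit:
{"api": "apply_moves", "payload": {"increments": [{"dp":[0.17,0.9,0],"twist":[0,0,0],"gripper":15},{"dp":[0.1,0.7,0],"twist":[0,0,0],"gripper":15},{"dp":[0,0.5,0],"twist":[0,0,0],"gripper":15},{"dp":[0,0.2,0],"twist":[0,0,0],"gripper":15},{"dp":[0,0,0],"twist":[0,0,0],"gripper":15},{"dp":[0,0,0],"twist":[0,0,0],"gripper":15},{"dp":[0,0,0],"twist":[0,0,0],"gripper":15},{"dp":[0,0,0],"twist":[0,0,0],"gripper":15},{"dp":[0,0,0],"twist":[0,0,0],"gripper":15},{"dp":[0,0,0],"twist":[0,0,0],"gripper":15}]}}

```text
time: 6.13
position: [0.5382, -0.2938, 0.1113]
eef_rot: [0.0, 0.988, 0.153, 0.0]
ft_force: [0.5, -0.4, -0.9]
grip_width: 0.254
gripper_force: 20.0
```

```bash
python3 look.py w4 .5385 -.2945 .0235; python3 - <<'E'
from h import *
from station import arm
f=arm.grab_frame("scene");cv2.imwrite("pics/s4.png",cv2.resize(f["pixels"][230:450,100:400],None,fx=2.5,fy=2.5))
E
```

```text
6.1333
pos [ 0.5382 -0.2938  0.1113] yaw 0.307 axis [ 0. -0. -1.] units to go [0.   0.03 3.51]
slim none
plug 0.0339 [ 0.567  -0.1197] [ 0.567  -0.1198]
med none
wide none
(0, 463, 640, 17) [ 0.3133 -0.3647  0.0209  0.6416] z [0.2294 0.231  0.2325]
(368, 325, 156, 110) [ 0.4478 -0.4412  0.1177  0.1345] z [0.2031 0.2119 0.2188]
(118, 264, 172, 130) [ 0.4418 -0.2172  0.1335  0.1253] z [0.0074 0.2099 0.2185]
(286, 206, 73, 65) [ 0.5402 -0.2951  0.0434  0.0452] z [0.0066 0.0079 0.0199]
```

View pics/w4.png

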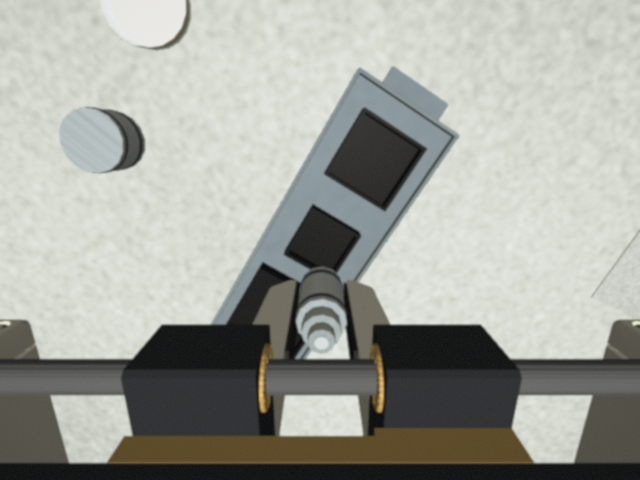

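View pics/s4.png

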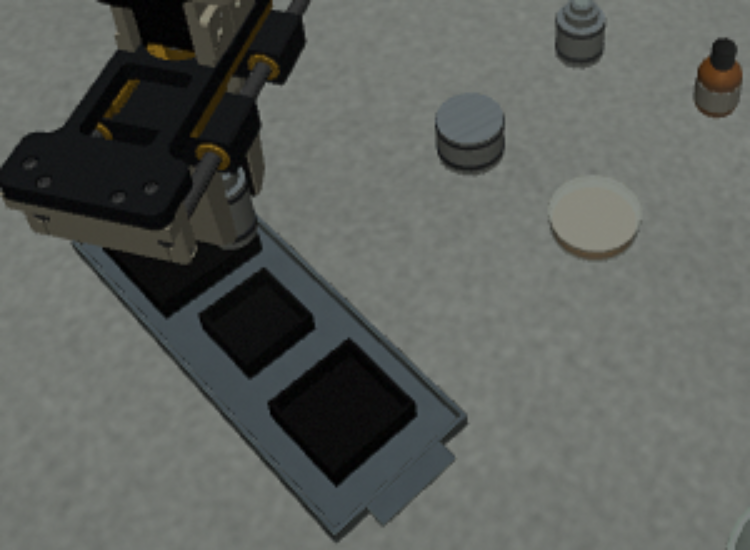

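The slim objective hangs upright in the fingers. The small cup is clear at (322,238) in the wrist view, and the medium cup is at (375,160). Position is confirmed, so I'll lower it.

Emit:
{"api": "apply_moves", "payload": {"increments": [{"dp":[0.03,0.03,0.3],"twist":[0,0,0],"gripper":15},{"dp":[0,0,0.5],"twist":[0,0,0],"gripper":15},{"dp":[0,0,0.6],"twist":[0,0,0],"gripper":15},{"dp":[0,0,0.6],"twist":[0,0,0],"gripper":15},{"dp":[0,0,0.5],"twist":[0,0,0],"gripper":15},{"dp":[0,0,0.4],"twist":[0,0,0],"gripper":15},{"dp":[0,0,0.3],"twist":[0,0,0],"gripper":15},{"dp":[0,0,0.15],"twist":[0,0,0],"gripper":15},{"dp":[0,0,0.06],"twist":[0,0,0],"gripper":15},{"dp":[0,0,0],"twist":[0,0,0],"gripper":15}]}}

```text
time: 7.07
position: [0.5392, -0.2947, 0.0259]
eef_rot: [0.0, 0.988, 0.153, 0.0]
ft_force: [-0.2, -0.5, -1.5]
grip_width: 0.254
gripper_force: 20.0
```

Emit:
{"api": "apply_moves", "payload": {"increments": [{"dp":[0,0,0.03],"twist":[0,0,0],"gripper":15},{"dp":[0,0,0.03],"twist":[0,0,0],"gripper":15},{"dp":[0,0,0.03],"twist":[0,0,0],"gripper":15},{"dp":[0,0,0],"twist":[0,0,0],"gripper":15},{"dp":[0,0,0],"twist":[0,0,0],"gripper":15},{"dp":[0,0,0],"twist":[0,0,0],"gripper":15},{"dp":[0,0,0],"twist":[0,0,0],"gripper":15},{"dp":[0,0,0],"twist":[0,0,0],"gripper":15},{"dp":[0,0,0],"twist":[0,0,0],"gripper":15},{"dp":[0,0,0],"twist":[0,0,0],"gripper":15}]}}

```text
time: 7.9
position: [0.5392, -0.2947, 0.0237]
eef_rot: [0.0, 0.988, 0.153, 0.0]
ft_force: [0.4, -1.1, 0.7]
grip_width: 0.254
gripper_force: 20.0
```

Emit:
{"api": "apply_moves", "payload": {"increments": [{"dp":[0,0,0.01],"twist":[0,0,0],"gripper":15},{"dp":[0,0,0],"twist":[0,0,0],"gripper":24},{"dp":[0,0,0],"twist":[0,0,0],"gripper":26},{"dp":[0,0,0],"twist":[0,0,0],"gripper":30},{"dp":[0,0,0],"twist":[0,0,0],"gripper":36},{"dp":[0,0,0],"twist":[0,0,0],"gripper":44},{"dp":[0,0,0],"twist":[0,0,0],"gripper":50},{"dp":[0,0,-0.2],"twist":[0,0,0],"gripper":55},{"dp":[0,0,-0.5],"twist":[0,0,0],"gripper":55},{"dp":[0,0,-0.8],"twist":[0,0,0],"gripper":55}]}}

```text
time: 8.73
position: [0.5385, -0.2943, 0.0605]
eef_rot: [-0.001, 0.988, 0.153, -0.001]
ft_force: [-0.7, -0.2, -0.2]
grip_width: 0.586
gripper_force: 0.0
```

```bash
python3 look.py w5 .582 -.0035 .16|head -2
```

```text
8.7333
pos [ 0.5385 -0.2943  0.0605] yaw 0.307 axis [-0.002  0.001 -1.   ] units to go [  5.17 -10.57  -3.97]
```

Emit:
{"api": "apply_moves", "payload": {"increments": [{"dp":[0,0,-0.8],"twist":[0,0,0],"gripper":55},{"dp":[0,0,-0.8],"twist":[0,0,0],"gripper":55},{"dp":[0.1,-0.2,-0.7],"twist":[0,0,0],"gripper":55},{"dp":[0.2,-0.4,-0.6],"twist":[0,0,0],"gripper":55},{"dp":[0.3,-0.6,-0.4],"twist":[0,0,0],"gripper":55},{"dp":[0.4,-0.8,0],"twist":[0,0,0],"gripper":55},{"dp":[0.5,-1.0,0],"twist":[0,0,0],"gripper":55},{"dp":[0.5,-1.0,0],"twist":[0,0,0],"gripper":55},{"dp":[0.5,-1.0,0],"twist":[0,0,0],"gripper":55},{"dp":[0.5,-1.0,0],"twist":[0,0,0],"gripper":55}]}}

```text
time: 9.62
position: [0.5654, -0.1272, 0.1444]
eef_rot: [0.0, 0.988, 0.153, 0.0]
ft_force: [0.7, -0.1, 0.5]
grip_width: 0.595
gripper_force: 0.0
```

Emit:
{"api": "apply_moves", "payload": {"increments": [{"dp":[0.5,-1.0,0],"twist":[0,0,0],"gripper":55},{"dp":[0.5,-1.0,0],"twist":[0,0,0],"gripper":55},{"dp":[0.5,-1.0,0],"twist":[0,0,0],"gripper":55},{"dp":[0.4,-0.9,0],"twist":[0,0,0],"gripper":55},{"dp":[0.27,-0.67,0],"twist":[0,0,0],"gripper":55},{"dp":[0,0,0],"twist":[0,0,0],"gripper":55},{"dp":[0,0,0],"twist":[0,0,0],"gripper":55},{"dp":[0,0,0],"twist":[0,0,0],"gripper":55},{"dp":[0,0,0],"twist":[0,0,0],"gripper":55},{"dp":[0,0,0],"twist":[0,0,0],"gripper":55}]}}

```text
time: 10.45
position: [0.5825, -0.0045, 0.1436]
eef_rot: [0.0, 0.988, 0.152, 0.0]
ft_force: [-0.1, 0.2, 0.3]
grip_width: 0.59
gripper_force: 0.0
```

```bash
python3 look.py w6 .582 -.0035 .015|head -6;  python3 - <<'E'
from h import *
from station import arm
f=arm.grab_frame("scene");cv2.imwrite("pics/s6.png",cv2.resize(f["pixels"][200:450,100:400],None,fx=2.4,fy=2.4))
E
```

```text
10.45
pos [ 0.5825 -0.0045  0.1436] yaw 0.306 axis [ 0. -0. -1.] units to go [-0.01 -0.04  5.14]
slim none
plug 0.0337 [ 0.5671 -0.1184] [ 0.5672 -0.1184]
med 0.0496 [ 0.5825 -0.0026] [ 0.5826 -0.0025]
wide 0.0399 [0.5442 0.12  ] [0.5444 0.1194]
```

View pics/s6.png

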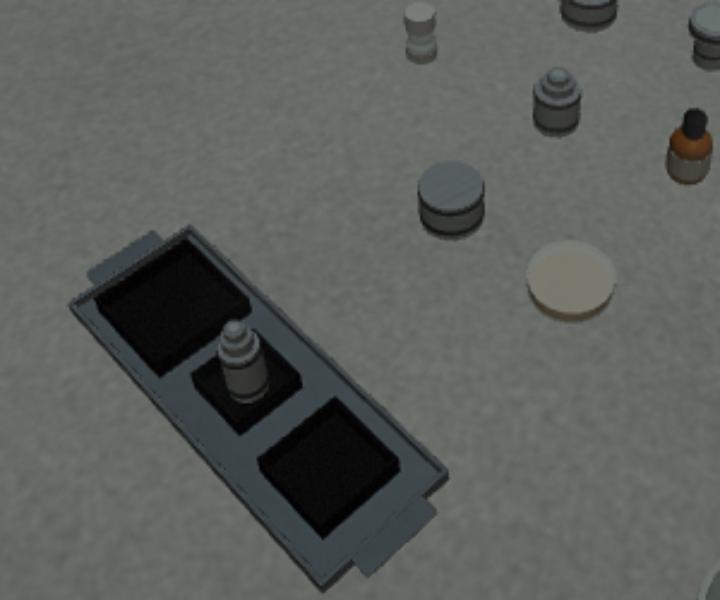

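The slim objective stands upright in the small cup, at (245,370) in this crop. Now the medium one.

Emit:
{"api": "apply_moves", "payload": {"increments": [{"dp":[0,-0.05,0.5],"twist":[0,0,0],"gripper":55},{"dp":[0,0,0.7],"twist":[0,0,0],"gripper":55},{"dp":[0,0,0.8],"twist":[0,0,0],"gripper":55},{"dp":[0,0,0.8],"twist":[0,0,0],"gripper":55},{"dp":[0,0,0.8],"twist":[0,0,0],"gripper":55},{"dp":[0,0,0.7],"twist":[0,0,0],"gripper":55},{"dp":[0,0,0.5],"twist":[0,0,0],"gripper":55},{"dp":[0,0,0.3],"twist":[0,0,0],"gripper":55},{"dp":[0,0,0.04],"twist":[0,0,0],"gripper":55},{"dp":[0,0,0],"twist":[0,0,0],"gripper":48}]}}

```text
time: 11.38
position: [0.5822, -0.0026, 0.0149]
eef_rot: [-0.0, 0.988, 0.153, -0.0]
ft_force: [-0.1, -0.4, -0.1]
grip_width: 0.553
gripper_force: 0.0
```

Emit:
{"api": "apply_moves", "payload": {"increments": [{"dp":[0,0,0],"twist":[0,0,0],"gripper":42},{"dp":[0,0,0],"twist":[0,0,0],"gripper":38},{"dp":[0,0,0],"twist":[0,0,0],"gripper":36},{"dp":[0,0,0],"twist":[0,0,0],"gripper":34},{"dp":[0,0,0],"twist":[0,0,0],"gripper":32},{"dp":[0,0,0],"twist":[0,0,0],"gripper":30},{"dp":[0,0,0],"twist":[0,0,0],"gripper":28},{"dp":[0,0,0],"twist":[0,0,0],"gripper":25},{"dp":[0,0,0],"twist":[0,0,0],"gripper":25},{"dp":[0,0,0],"twist":[0,0,0],"gripper":25}]}}

```text
time: 12.22
position: [0.5825, -0.0024, 0.0155]
eef_rot: [-0.0, 0.988, 0.153, 0.0]
ft_force: [-2.6, 1.1, 6.2]
grip_width: 0.358
gripper_force: 20.0
```

```bash
python3 look.py w7 .6125 -.3125 .022|head -2
```

```text
12.2167
pos [ 0.5825 -0.0024  0.0155] yaw 0.307 axis [ 0.001  0.    -1.   ] units to go [-2.6  12.19 -0.26]
```

Emit:
{"api": "apply_moves", "payload": {"increments": [{"dp":[0,0,-0.3],"twist":[0,0,0],"gripper":25},{"dp":[0,0,-0.6],"twist":[0,0,0],"gripper":25},{"dp":[0,0,-0.8],"twist":[0,0,0],"gripper":25},{"dp":[0,0,-0.8],"twist":[0,0,0],"gripper":25},{"dp":[0,0.2,-0.7],"twist":[0,0,0],"gripper":25},{"dp":[-0.1,0.4,-0.6],"twist":[0,0,0],"gripper":25},{"dp":[-0.1,0.6,-0.4],"twist":[0,0,0],"gripper":25},{"dp":[-0.2,0.8,0],"twist":[0,0,0],"gripper":25},{"dp":[-0.2,1.0,0],"twist":[0,0,0],"gripper":25},{"dp":[-0.2,1.0,0],"twist":[0,0,0],"gripper":25}]}}

```text
time: 13.1
position: [0.5933, -0.1048, 0.1205]
eef_rot: [0.0, 0.988, 0.153, 0.0]
ft_force: [1.3, -0.0, -2.2]
grip_width: 0.364
gripper_force: 20.0
```

Emit:
{"api": "apply_moves", "payload": {"increments": [{"dp":[-0.2,1.0,0],"twist":[0,0,0],"gripper":25},{"dp":[-0.2,1.0,0],"twist":[0,0,0],"gripper":25},{"dp":[-0.2,1.0,0],"twist":[0,0,0],"gripper":25},{"dp":[-0.3,1.0,0],"twist":[0,0,0],"gripper":25},{"dp":[-0.3,1.0,0],"twist":[0,0,0],"gripper":25},{"dp":[-0.2,1.0,0],"twist":[0,0,0],"gripper":25},{"dp":[-0.2,0.9,0],"twist":[0,0,0],"gripper":25},{"dp":[-0.1,0.7,0],"twist":[0,0,0],"gripper":25},{"dp":[-0.1,0.4,0],"twist":[0,0,0],"gripper":25},{"dp":[0,0.2,0],"twist":[0,0,0],"gripper":25}]}}

```text
time: 13.93
position: [0.6122, -0.314, 0.1197]
eef_rot: [-0.0, 0.988, 0.152, -0.0]
ft_force: [-0.3, -0.2, -1.2]
grip_width: 0.359
gripper_force: 20.0
```

```bash
python3 look.py w8 .6125 -.3125 .0225; python3 -c "
from h import *
f=np.load('w8.npz')
print(f['z_map'].shape)
C=cloud(f);m=(np.abs(C[...,0]-.538)<.03)&(np.abs(C[...,1]+.295)<.03)&(C[...,2]>.03)&(C[...,2]<.07);P=C[m];print(len(P),P.max(0) if len(P) else 0)"
```

```text
13.9333
pos [ 0.6122 -0.314   0.1197] yaw 0.306 axis [-0.  0. -1.] units to go [ 0.03 -0.05  3.89]
slim none
plug 0.0338 [ 0.5672 -0.1193] [ 0.5672 -0.1194]
med none
wide none
(0, 461, 640, 19) [ 0.3783 -0.3871  0.0243  0.6628] z [0.2376 0.2393 0.2409]
(385, 325, 255, 111) [ 0.5338 -0.5259  0.1228  0.2283] z [0.2116 0.2211 0.2282]
(0, 325, 257, 111) [ 0.4263 -0.1862  0.1228  0.2312] z [0.2115 0.2212 0.2282]
(248, 284, 147, 80) [ 0.5394 -0.3382  0.0788  0.1338] z [0.1258 0.1685 0.2188]
(276, 195, 88, 71) [ 0.6139 -0.3129  0.0533  0.0551] z [0.0066 0.0078 0.0198]
(480, 640)
0 0
```

View pics/w8.png

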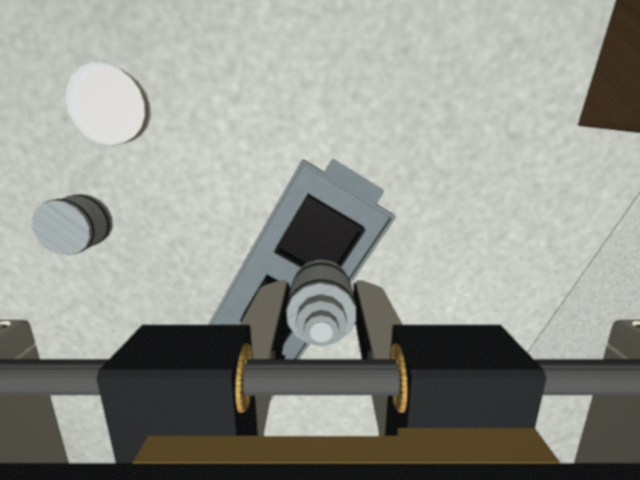

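The medium objective is held upright, with its cup at (320,230), centre measured at (0.613,-0.3125). Lowering.

Emit:
{"api": "apply_moves", "payload": {"increments": [{"dp":[0.04,-0.05,0.3],"twist":[0,0,0],"gripper":25},{"dp":[0,0,0.6],"twist":[0,0,0],"gripper":25},{"dp":[0,0,0.7],"twist":[0,0,0],"gripper":25},{"dp":[0,0,0.7],"twist":[0,0,0],"gripper":25},{"dp":[0,0,0.6],"twist":[0,0,0],"gripper":25},{"dp":[0,0,0.4],"twist":[0,0,0],"gripper":25},{"dp":[0,0,0.3],"twist":[0,0,0],"gripper":25},{"dp":[0,0,0.15],"twist":[0,0,0],"gripper":25},{"dp":[0,0,0.05],"twist":[0,0,0],"gripper":25},{"dp":[0,0,0],"twist":[0,0,0],"gripper":25}]}}

```text
time: 14.82
position: [0.6131, -0.3115, 0.0252]
eef_rot: [0.0, 0.988, 0.153, 0.0]
ft_force: [0.6, 0.2, -0.3]
grip_width: 0.36
gripper_force: 20.0
```

Emit:
{"api": "apply_moves", "payload": {"increments": [{"dp":[0,0,0.02],"twist":[0,0,0],"gripper":25},{"dp":[0,0,0.02],"twist":[0,0,0],"gripper":25},{"dp":[0,0,0],"twist":[0,0,0],"gripper":25},{"dp":[0,0,0],"twist":[0,0,0],"gripper":25},{"dp":[0,0,0],"twist":[0,0,0],"gripper":25},{"dp":[0,0,0],"twist":[0,0,0],"gripper":25},{"dp":[0,0,0],"twist":[0,0,0],"gripper":25},{"dp":[0,0,0],"twist":[0,0,0],"gripper":25},{"dp":[0,0,0],"twist":[0,0,0],"gripper":25},{"dp":[0,0,0],"twist":[0,0,0],"gripper":25}]}}

```text
time: 15.65
position: [0.6129, -0.3114, 0.0239]
eef_rot: [0.0, 0.988, 0.153, -0.0]
ft_force: [-0.1, -0.3, -1.9]
grip_width: 0.359
gripper_force: 20.0
```

Still about 1.5 mm above the floor.

Emit:
{"api": "apply_moves", "payload": {"increments": [{"dp":[0,0,0.02],"twist":[0,0,0],"gripper":25},{"dp":[0,0,0.02],"twist":[0,0,0],"gripper":25},{"dp":[0,0,0.02],"twist":[0,0,0],"gripper":25},{"dp":[0,0,0],"twist":[0,0,0],"gripper":25},{"dp":[0,0,0],"twist":[0,0,0],"gripper":25},{"dp":[0,0,0],"twist":[0,0,0],"gripper":25},{"dp":[0,0,0],"twist":[0,0,0],"gripper":25},{"dp":[0,0,0],"twist":[0,0,0],"gripper":25},{"dp":[0,0,0],"twist":[0,0,0],"gripper":25},{"dp":[0,0,0],"twist":[0,0,0],"gripper":25}]}}

```text
time: 16.48
position: [0.6129, -0.3114, 0.0225]
eef_rot: [0.0, 0.988, 0.153, 0.0]
ft_force: [-1.5, 0.4, 3.0]
grip_width: 0.356
gripper_force: 20.0
```

Contact (force +3 N). Releasing and rising.

Emit:
{"api": "apply_moves", "payload": {"increments": [{"dp":[0,0,0],"twist":[0,0,0],"gripper":34},{"dp":[0,0,0],"twist":[0,0,0],"gripper":36},{"dp":[0,0,0],"twist":[0,0,0],"gripper":40},{"dp":[0,0,0],"twist":[0,0,0],"gripper":46},{"dp":[0,0,0],"twist":[0,0,0],"gripper":52},{"dp":[0,0,0],"twist":[0,0,0],"gripper":55},{"dp":[0,0,0],"twist":[0,0,0],"gripper":55},{"dp":[0,0,-0.2],"twist":[0,0,0],"gripper":55},{"dp":[0,0,-0.5],"twist":[0,0,0],"gripper":55},{"dp":[0,0,-0.8],"twist":[0,0,0],"gripper":55}]}}

```text
time: 17.32
position: [0.6122, -0.311, 0.0594]
eef_rot: [-0.001, 0.988, 0.153, -0.001]
ft_force: [-0.8, 0.3, -0.1]
grip_width: 0.591
gripper_force: 0.0
```

```bash
python3 look.py w9 .5438 .1178 .14|head -2
```

```text
17.3167
pos [ 0.6122 -0.311   0.0594] yaw 0.307 axis [-0.002  0.001 -1.   ] units to go [  2.57 -17.18  -3.2 ]
```

Emit:
{"api": "apply_moves", "payload": {"increments": [{"dp":[0,0,-0.8],"twist":[0,0,0],"gripper":66},{"dp":[0,0,-0.8],"twist":[0,0,0],"gripper":66},{"dp":[0,-0.2,-0.7],"twist":[0,0,0],"gripper":66},{"dp":[0,-0.4,-0.6],"twist":[0,0,0],"gripper":66},{"dp":[0.1,-0.7,-0.3],"twist":[0,0,0],"gripper":66},{"dp":[0.15,-0.9,0],"twist":[0,0,0],"gripper":66},{"dp":[0.15,-1.0,0],"twist":[0,0,0],"gripper":66},{"dp":[0.15,-1.0,0],"twist":[0,0,0],"gripper":66},{"dp":[0.15,-1.0,0],"twist":[0,0,0],"gripper":66},{"dp":[0.15,-1.0,0],"twist":[0,0,0],"gripper":66}]}}

```text
time: 18.2
position: [0.5858, -0.1557, 0.1407]
eef_rot: [0.0, 0.988, 0.153, 0.0]
ft_force: [0.5, -0.5, 0.5]
grip_width: 0.711
gripper_force: 0.0
```

Emit:
{"api": "apply_moves", "payload": {"increments": [{"dp":[0.15,-1.0,0],"twist":[0,0,0],"gripper":66},{"dp":[0.15,-1.0,0],"twist":[0,0,0],"gripper":66},{"dp":[0.15,-1.0,0],"twist":[0,0,0],"gripper":66},{"dp":[0.15,-1.0,0],"twist":[0,0,0],"gripper":66},{"dp":[0.15,-1.0,0],"twist":[0,0,0],"gripper":66},{"dp":[0.15,-1.0,0],"twist":[0,0,0],"gripper":66},{"dp":[0.15,-1.0,0],"twist":[0,0,0],"gripper":66},{"dp":[0.15,-1.0,0],"twist":[0,0,0],"gripper":66},{"dp":[0.15,-1.0,0],"twist":[0,0,0],"gripper":66},{"dp":[0.15,-1.0,0],"twist":[0,0,0],"gripper":66}]}}

```text
time: 19.03
position: [0.5459, 0.0939, 0.1408]
eef_rot: [-0.0, 0.988, 0.153, 0.0]
ft_force: [0.1, -0.1, 0.1]
grip_width: 0.705
gripper_force: 0.0
```

Emit:
{"api": "apply_moves", "payload": {"increments": [{"dp":[0.12,-0.6,0],"twist":[0,0,0],"gripper":66},{"dp":[0,-0.38,0],"twist":[0,0,0],"gripper":66},{"dp":[0,0,0],"twist":[0,0,0],"gripper":66},{"dp":[0,0,0],"twist":[0,0,0],"gripper":66},{"dp":[0,0,0],"twist":[0,0,0],"gripper":66},{"dp":[0,0,0],"twist":[0,0,0],"gripper":66},{"dp":[0,0,0],"twist":[0,0,0],"gripper":66},{"dp":[0,0,0],"twist":[0,0,0],"gripper":66},{"dp":[0,0,0],"twist":[0,0,0],"gripper":66},{"dp":[0,0,0],"twist":[0,0,0],"gripper":66}]}}

```text
time: 19.87
position: [0.5421, 0.1164, 0.1398]
eef_rot: [0.0, 0.988, 0.153, -0.0]
ft_force: [0.1, 0.9, 0.1]
grip_width: 0.708
gripper_force: 0.0
```

```bash
python3 look.py w10 .5438 .1182 .015|head -6; python3 - <<'E'
from h import *
from station import arm
f=arm.grab_frame("scene");cv2.imwrite("pics/s10.png",f["pixels"])
E
```

```text
19.8667
pos [0.5421 0.1164 0.1398] yaw 0.306 axis [-0. -0. -1.] units to go [ 0.09 -0.05  4.99]
slim none
plug 0.0335 [ 0.5671 -0.1183] [ 0.5669 -0.1181]
med none
wide 0.0397 [0.5437 0.1202] [0.544  0.1199]
```

View pics/s10.png

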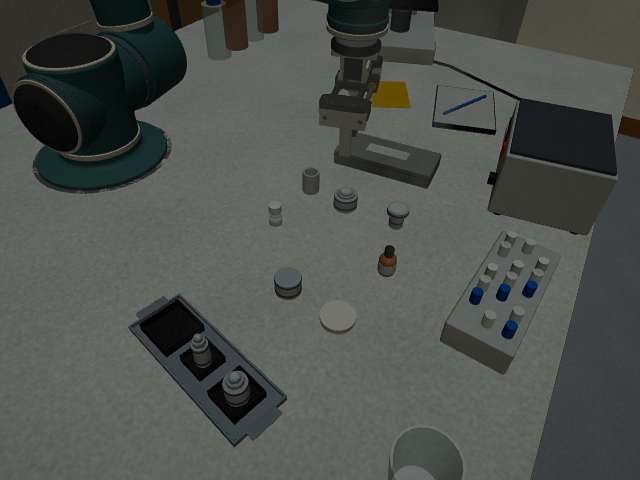

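Slim (200,350) and medium (236,388) both stand in their cups. Now the wide one.

Emit:
{"api": "apply_moves", "payload": {"increments": [{"dp":[0.09,-0.08,0.5],"twist":[0,0,0],"gripper":66},{"dp":[0,0,0.7],"twist":[0,0,0],"gripper":66},{"dp":[0,0,0.8],"twist":[0,0,0],"gripper":66},{"dp":[0,0,0.8],"twist":[0,0,0],"gripper":66},{"dp":[0,0,0.8],"twist":[0,0,0],"gripper":66},{"dp":[0,0,0.6],"twist":[0,0,0],"gripper":66},{"dp":[0,0,0.5],"twist":[0,0,0],"gripper":66},{"dp":[0,0,0.25],"twist":[0,0,0],"gripper":66},{"dp":[0,0,0.04],"twist":[0,0,0],"gripper":66},{"dp":[0,0,0],"twist":[0,0,0],"gripper":60}]}}

```text
time: 20.8
position: [0.5437, 0.1193, 0.0151]
eef_rot: [-0.0, 0.988, 0.153, -0.0]
ft_force: [-0.0, -0.3, -0.1]
grip_width: 0.673
gripper_force: 0.0
```

Emit:
{"api": "apply_moves", "payload": {"increments": [{"dp":[0,0,0],"twist":[0,0,0],"gripper":54},{"dp":[0,0,0],"twist":[0,0,0],"gripper":50},{"dp":[0,0,0],"twist":[0,0,0],"gripper":48},{"dp":[0,0,0],"twist":[0,0,0],"gripper":46},{"dp":[0,0,0],"twist":[0,0,0],"gripper":44},{"dp":[0,0,0],"twist":[0,0,0],"gripper":42},{"dp":[0,0,0],"twist":[0,0,0],"gripper":40},{"dp":[0,0,0],"twist":[0,0,0],"gripper":36},{"dp":[0,0,0],"twist":[0,0,0],"gripper":36},{"dp":[0,0,0],"twist":[0,0,0],"gripper":36}], "newtons": 25}}

```text
time: 21.63
position: [0.5439, 0.1195, 0.0158]
eef_rot: [-0.0, 0.988, 0.153, 0.0]
ft_force: [-1.7, 3.6, 5.6]
grip_width: 0.49
gripper_force: 25.0
```

```bash
python3 look.py w11 .466 -.277 .0225|head -2
```

```text
21.6333
pos [0.5439 0.1195 0.0158] yaw 0.307 axis [ 0.001  0.001 -1.   ] units to go [-7.76 14.18 -0.28]
```

Emit:
{"api": "apply_moves", "payload": {"increments": [{"dp":[0,0,-0.3],"twist":[0,0,0],"gripper":36},{"dp":[0,0,-0.6],"twist":[0,0,0],"gripper":36},{"dp":[0,0,-0.8],"twist":[0,0,0],"gripper":36},{"dp":[0,0,-0.8],"twist":[0,0,0],"gripper":36},{"dp":[-0.1,0.2,-0.7],"twist":[0,0,0],"gripper":36},{"dp":[-0.2,0.4,-0.5],"twist":[0,0,0],"gripper":36},{"dp":[-0.3,0.6,-0.3],"twist":[0,0,0],"gripper":36},{"dp":[-0.45,0.8,0],"twist":[0,0,0],"gripper":36},{"dp":[-0.5,0.95,0],"twist":[0,0,0],"gripper":36},{"dp":[-0.5,0.95,0],"twist":[0,0,0],"gripper":36}]}}

```text
time: 22.52
position: [0.5235, 0.0093, 0.1152]
eef_rot: [0.0, 0.988, 0.153, -0.0]
ft_force: [0.3, 0.3, -2.3]
grip_width: 0.49
gripper_force: 25.0
```

Emit:
{"api": "apply_moves", "payload": {"increments": [{"dp":[-0.55,0.95,0],"twist":[0,0,0],"gripper":36},{"dp":[-0.55,0.95,0],"twist":[0,0,0],"gripper":36},{"dp":[-0.55,0.95,0],"twist":[0,0,0],"gripper":36},{"dp":[-0.55,0.95,0],"twist":[0,0,0],"gripper":36},{"dp":[-0.55,0.95,0],"twist":[0,0,0],"gripper":36},{"dp":[-0.55,0.95,0],"twist":[0,0,0],"gripper":36},{"dp":[-0.55,0.95,0],"twist":[0,0,0],"gripper":36},{"dp":[-0.5,0.95,0],"twist":[0,0,0],"gripper":36},{"dp":[-0.5,0.95,0],"twist":[0,0,0],"gripper":36},{"dp":[-0.5,0.9,0],"twist":[0,0,0],"gripper":36}]}}

```text
time: 23.35
position: [0.4669, -0.2566, 0.1151]
eef_rot: [0.0, 0.988, 0.153, -0.0]
ft_force: [0.3, -0.1, -1.9]
grip_width: 0.487
gripper_force: 25.0
```

Emit:
{"api": "apply_moves", "payload": {"increments": [{"dp":[-0.36,0.5,0],"twist":[0,0,0],"gripper":36},{"dp":[0,0.33,0],"twist":[0,0,0],"gripper":36},{"dp":[0,0,0],"twist":[0,0,0],"gripper":36},{"dp":[0,0,0],"twist":[0,0,0],"gripper":36},{"dp":[0,0,0],"twist":[0,0,0],"gripper":36},{"dp":[0,0,0],"twist":[0,0,0],"gripper":36},{"dp":[0,0,0],"twist":[0,0,0],"gripper":36},{"dp":[0,0,0],"twist":[0,0,0],"gripper":36},{"dp":[0,0,0],"twist":[0,0,0],"gripper":36},{"dp":[0,0,0],"twist":[0,0,0],"gripper":36}]}}

```text
time: 24.18
position: [0.4658, -0.2771, 0.1152]
eef_rot: [0.0, 0.988, 0.153, 0.0]
ft_force: [1.3, -0.3, -1.7]
grip_width: 0.488
gripper_force: 25.0
```

```bash
python3 look.py w12 .466 -.277 .0228
```

```text
24.1833
pos [ 0.4658 -0.2771  0.1152] yaw 0.307 axis [ 0. -0. -1.] units to go [ 0.01 -0.    3.7 ]
slim none
plug 0.0341 [ 0.5668 -0.1193] [ 0.5668 -0.1194]
med none
wide none
(0, 462, 640, 18) [ 0.2369 -0.3491  0.0225  0.6513] z [0.2331 0.2347 0.2363]
(406, 326, 234, 109) [ 0.394  -0.4944  0.1184  0.2047] z [0.2068 0.2156 0.2229]
(0, 326, 237, 109) [ 0.2821 -0.1417  0.1184  0.207 ] z [0.2067 0.2157 0.2229]
(267, 188, 109, 81) [ 0.4661 -0.2777  0.0649  0.0667] z [0.0066 0.0078 0.0197]
(377, 37, 110, 87) [ 0.6115 -0.3123  0.0535  0.0561] z [0.0072 0.0158 0.0203]
```

View pics/w12.png

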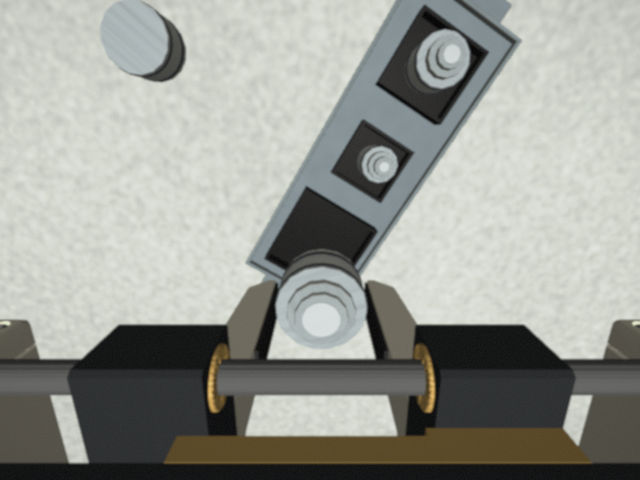

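The wide objective is held upright over the large cup (322,230), which I measured at (0.466,-0.2777). Slim and medium sit in their cups. Lowering.

Emit:
{"api": "apply_moves", "payload": {"increments": [{"dp":[0,0,0.3],"twist":[0,0,0],"gripper":36},{"dp":[0,0,0.5],"twist":[0,0,0],"gripper":36},{"dp":[0,0,0.6],"twist":[0,0,0],"gripper":36},{"dp":[0,0,0.6],"twist":[0,0,0],"gripper":36},{"dp":[0,0,0.6],"twist":[0,0,0],"gripper":36},{"dp":[0,0,0.5],"twist":[0,0,0],"gripper":36},{"dp":[0,0,0.3],"twist":[0,0,0],"gripper":36},{"dp":[0,0,0.15],"twist":[0,0,0],"gripper":36},{"dp":[0,0,0.05],"twist":[0,0,0],"gripper":36},{"dp":[0,0,0],"twist":[0,0,0],"gripper":36}]}}

```text
time: 25.07
position: [0.4658, -0.2774, 0.0252]
eef_rot: [0.0, 0.988, 0.153, 0.0]
ft_force: [0.2, -0.3, -1.9]
grip_width: 0.487
gripper_force: 25.0
```

Emit:
{"api": "apply_moves", "payload": {"increments": [{"dp":[0,0,0.02],"twist":[0,0,0],"gripper":36},{"dp":[0,0,0.02],"twist":[0,0,0],"gripper":36},{"dp":[0,0,0.02],"twist":[0,0,0],"gripper":36},{"dp":[0,0,0],"twist":[0,0,0],"gripper":36},{"dp":[0,0,0],"twist":[0,0,0],"gripper":36},{"dp":[0,0,0],"twist":[0,0,0],"gripper":36},{"dp":[0,0,0],"twist":[0,0,0],"gripper":36},{"dp":[0,0,0],"twist":[0,0,0],"gripper":36},{"dp":[0,0,0],"twist":[0,0,0],"gripper":36},{"dp":[0,0,0],"twist":[0,0,0],"gripper":36}]}}

```text
time: 25.9
position: [0.4657, -0.2773, 0.0236]
eef_rot: [-0.0, 0.988, 0.153, 0.0]
ft_force: [-0.2, -0.0, -2.3]
grip_width: 0.486
gripper_force: 25.0
```

Emit:
{"api": "apply_moves", "payload": {"increments": [{"dp":[0,0,0.02],"twist":[0,0,0],"gripper":36},{"dp":[0,0,0.02],"twist":[0,0,0],"gripper":36},{"dp":[0,0,0.01],"twist":[0,0,0],"gripper":36},{"dp":[0,0,0],"twist":[0,0,0],"gripper":36},{"dp":[0,0,0],"twist":[0,0,0],"gripper":36},{"dp":[0,0,0],"twist":[0,0,0],"gripper":36},{"dp":[0,0,0],"twist":[0,0,0],"gripper":36},{"dp":[0,0,0],"twist":[0,0,0],"gripper":36},{"dp":[0,0,0],"twist":[0,0,0],"gripper":36},{"dp":[0,0,0],"twist":[0,0,0],"gripper":36}]}}

```text
time: 26.73
position: [0.4658, -0.2774, 0.0228]
eef_rot: [0.0, 0.988, 0.153, 0.0]
ft_force: [-2.0, 0.1, 6.0]
grip_width: 0.492
gripper_force: 25.0
```

Contact. Release, rise well clear.

Emit:
{"api": "apply_moves", "payload": {"increments": [{"dp":[0,0,0],"twist":[0,0,0],"gripper":46},{"dp":[0,0,0],"twist":[0,0,0],"gripper":48},{"dp":[0,0,0],"twist":[0,0,0],"gripper":52},{"dp":[0,0,0],"twist":[0,0,0],"gripper":58},{"dp":[0,0,0],"twist":[0,0,0],"gripper":64},{"dp":[0,0,0],"twist":[0,0,0],"gripper":66},{"dp":[0,0,0],"twist":[0,0,0],"gripper":66},{"dp":[0,0,-0.2],"twist":[0,0,0],"gripper":66},{"dp":[0,0,-0.5],"twist":[0,0,0],"gripper":66},{"dp":[0,0,-0.8],"twist":[0,0,0],"gripper":66}]}}

```text
time: 27.57
position: [0.4651, -0.2769, 0.0597]
eef_rot: [-0.001, 0.988, 0.153, -0.001]
ft_force: [-0.4, 0.4, 0.3]
grip_width: 0.707
gripper_force: 0.0
```

Emit:
{"api": "apply_moves", "payload": {"increments": [{"dp":[0,0,-0.8],"twist":[0,0,0],"gripper":66},{"dp":[0,0,-0.8],"twist":[0,0,0],"gripper":66},{"dp":[-0.2,0.4,-0.8],"twist":[0,0,0],"gripper":66},{"dp":[-0.3,0.8,-0.8],"twist":[0,0,0],"gripper":66},{"dp":[-0.3,0.8,-0.5],"twist":[0,0,0],"gripper":66},{"dp":[-0.3,0.8,0],"twist":[0,0,0],"gripper":66},{"dp":[-0.2,0.8,0],"twist":[0,0,0],"gripper":66},{"dp":[0,0.4,0],"twist":[0,0,0],"gripper":66},{"dp":[0,0,0],"twist":[0,0,0],"gripper":66},{"dp":[0,0,0],"twist":[0,0,0],"gripper":66}]}}

```text
time: 28.4
position: [0.465, -0.3821, 0.1525]
eef_rot: [-0.0, 0.988, 0.153, -0.0]
ft_force: [-0.2, 0.1, 0.3]
grip_width: 0.709
gripper_force: 0.0
```

```bash
python3 - <<'E'
from h import *
from station import arm
fs={}
for n in ("scene","top"):
    f=arm.grab_frame(n);C=cloud(f);fs[n]=f
    for k,x0,zl in (("slim",(.539,-.2945),.03),("med",(.613,-.312),.028),("wide",(.466,-.277),.026),("plug",(.567,-.12),.01),("eye",(.65,.119),.01),("tube",(.46,.127),.01)):
        P=C[(np.hypot(C[...,0]-x0[0],C[...,1]-x0[1])<.032)&(C[...,2]>zl)&(C[...,2]<.09)]
        if len(P)>5: print(n,k,"top %.4f"%np.percentile(P[:,2],97),np.round((P.max(0)+P.min(0))[:2]/2,4))
cv2.imwrite("pics/end.png",cv2.resize(fs["scene"]["pixels"][160:460,100:460],None,fx=2,fy=2))
E
```

```text
scene slim top 0.0638 [ 0.5391 -0.2963]
scene med top 0.0540 [ 0.6118 -0.3128]
scene wide top 0.0440 [ 0.4651 -0.2792]
scene plug top 0.0315 [ 0.5661 -0.1199]
scene eye top 0.0419 [0.6498 0.1195]
scene tube top 0.0443 [0.4586 0.1249]
top slim top 0.0662 [ 0.5392 -0.2953]
top med top 0.0578 [ 0.6131 -0.3128]
top wide top 0.0479 [ 0.4656 -0.2785]
top plug top 0.0350 [ 0.5671 -0.1196]
top eye top 0.0460 [0.6514 0.1193]
top tube top 0.0483 [0.4607 0.1266]
```

View pics/end.png

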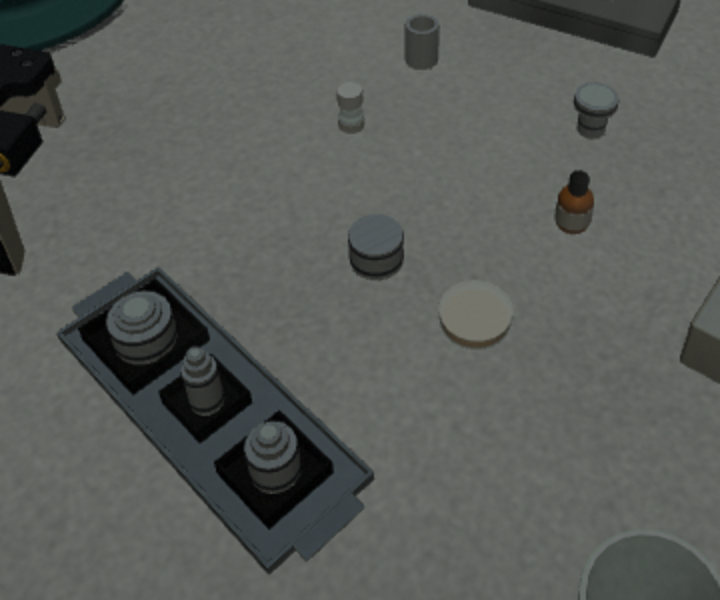

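All three objectives stand upright in their cups: wide (142,330), slim (203,380) and medium (272,458). Their tops are at the expected heights, and the eyepiece, tube and plug haven't moved.

```bash
python3 -c "
from station import arm
print(arm.sign_off())"
```

```text
the job is handed in; nothing more can be done
None
```

All three objectives stand upright on the floors of their matching cups, the eyepiece, tube and plug are where they started, and the job was handed in at about 28.5 s.

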